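Open the sharpener's cover to the set angle and hold it

ROBOT

A 6-joint arm with a two-finger parallel gripper is mounted at the origin on the work surface. World frame = base frame: x ahead of the robot, y to its left, z up, the work surface at z = 0. Lengths are in m, angles in rad, forces in N, time in s.
With the tool pointing down it reaches from about 0.375 to 0.9 m from the base axis. Payload 3.1 kg.
Tool frame: the origin (TCP) lies at the very end of the fingers, on their centre line; the grasp point (between the pads) lies 19 mm behind it (grip_depth is the distance from the TCP to the grasp point, in m); z points along the fingers, y is the line along which they close (so a half turn about z gives the same grasp; the last joint's range is limited). The gripper opens to 85 mm and grips with 20 to 120 N. Pads are 22 mm wide; open, the fingers measure 114 mm over their backs; the gripper's body (76 mm by 85 mm) begins 54 mm behind the grasp point. The pads swing forward as they close: fully open they stand 13 mm farther back than shut.
Start: joints at [-1.429, 0.527, 1.433, -0, 1.181, -0.178], TCP at [0.197, -0.593, 0.231] pointing down, gripper open.
Joint ranges: [-3.08, 3.08], [-0.75, 2.2], [0.22, 2.44], [-1.43, 4.57], [0, 2.65], [-2.85, 2.85]. Speed limits (rad/s): [2.79, 2.79, 3.14, 3.14, 3.14, 3.14].

INTERFACE

Orientations are given as [roll, pitch, yaw] about the fixed x, y, z axes, in that order (R = Rz(yaw) Ry(pitch) Rx(roll)).
In Python, from rig import * gives the robot as it stands. Calls block until the motion is done:
- movep(position, orientation): joint-space move of the TCP to a pose.
- move_straight(position, v=0.15, rot=None): straight line of the TCP; rot=None keeps the orientation; v is the mean speed in m/s.
- move_joints(angles): joint-space move.
- grip(opening, strength=None): finger opening in m; strength is the grip in N (None keeps the last); returns when the fingers have stopped.
- wait(seconds).
- inverse_kinematics(position, orientation): joint angles nearest the present ones, or None.
- snapshot(name): name is "scene" or "top" or "wrist"; returns a dict with "color" (400x640x3 uint8, red, green, blue), "depth" (400x640 float32, m along the optical axis (not along the pixel's ray), 0 where there is no reading), "camera_matrix" (3x3 intrinsics, pixels), "k1" (the pictures are not rectified: a ray, as slopes to the right and down, at radius r is drawn at 1 + k1 r^2 times it, then the intrinsics apply), "extrinsics" (4x4, takes a point from camera to world coordinates). Camera axes: x right, y down, z forward; pixel columns grow to the right and rows downward; lengths in m; the calibration is good to about 2 mm. A picture is of the moment at which its call begins.
A pose or a line that the arm cannot do raises PlanningError and nothing moves.
- job_done(): hands the job in; it is judged then, once.
Readings, each from a call of its own:
- read_time(): time.
- read_joints(): joint angles.
- read_qvel(): joint speeds.
- read_joint_efforts(): joint torques, N m.
- read_tool_pos(): TCP position.
- read_orientation(): TCP orientation.
- read_wrist_force(): force on the tool from outside, world axes, zero at the start.
- read_moment(): the same for the moment, N m.
- read_width(): finger opening in m.
- read_grip_force(): force on a finger pad.
Only numpy, scipy, OpenCV 4.12 (cv2) and the standard library are available. Lean on these libraries where they do the work, as an engineer would, in place of code of your own. Each camera call takes 0.05 s, during which the arm holds its last target. There are 200 camera calls.

TASK

Get the bench sharpening machine ready for a look at its disc: with the yellow cover still shut, twist the blue spring-return knob clockwise all the way to its stop to reset the disc brake, then let go so that it springs back. Then lift the hinged yellow cover by its black bar until it lies in line with the red pointer beside it, and finish while holding it there with the gripper: the cover falls shut if you let go. Do not shift the pointer, and leave the mug, the glue bottle and the chisel where they are.

Things in the scene. Friction and masses are not known exactly. Their poses are not given: they have to be found in the camera images.
- machine: Grey bench sharpener, fixed, 300 (its x) x 360 (y) mm, flat deck 100 mm above the bench. Origin: centre of its underside. z up, x from the cover's hinge to its free edge (roughly away from the robot), y left, where the pointer is; the knob is on the right. On the deck a dark rim, 30 mm high, machine x -100 to 100, y -45 to 135 mm, encloses the disc under the cover.
- cover: Yellow-framed flat cover, clear window, 200 (x) x 180 (y) x 8 mm, 0.28 to 0.56 kg, shut on the rim. Origin: middle of its hinge line, machine (-100, 45, 130) mm. x along its underside to the free edge, z out of its upper face; shut, its axes are the machine's. Opening lifts the free edge and tips the upper face towards the robot, 1.4 rad at most. No stay: it falls shut from any angle.
- cover_bar (a point): Middle of the cover's black round handle bar: 12 mm diameter, 110 mm long along the cover's y, axis 40 mm above the upper face (48 mm above the hinge line when shut), 165 mm from the hinge along the cover. Legs only at its ends, so fingers can close across its middle from above; the bar can turn between the fingertips. Axes as the cover's.
- pointer (a joint): Angle in rad at which the red pointer is set: 0 is level (cover shut), growing upward, set between 0.55 and 1.0. The cover's opening angle must equal it. The pointer is stiff to turn and not to be touched.
- pointer_tip (a point): End of the red pointer, a bar 8 mm thick, 185 mm long from the hinge line, with a 20 mm wide flag at its end, moving in an upright plane 17 mm left of the cover (machine y 152 mm). x along the pointer away from the hinge: parallel to the cover's x when the angle is right. An aluminium arc with white ticks, radius 190 mm, stands 20 mm farther left.
- knob (a joint): Turn of the blue knob in rad: 0 at rest, growing clockwise seen from above, stop at 1.1. Its spring (about 0.03 N m at rest, 0.1 N m at the stop) turns it back to 0 when released.
- knob_grip (a point): Point on the knob's upright axis at the height to grip, 136 mm above the bench, machine (0, -125) mm. The grip is an upright blue bar 46 mm long, 14 mm thick, 34 mm high, its top 10 mm above this point; a black disc of radius 24 mm is 22 mm below it. At rest the bar's length lies along machine x. x along the bar, z up; turns with the knob.
- mug: White mug, 80 mm across, 90 mm high, standing beside the machine; leave alone. Origin: centre of its underside.
- glue: White glue bottle with red cap, 60 mm across, 160 mm high, standing beside the machine; leave alone. Origin: centre of its underside.
- chisel: Chisel, 245 mm long, 26 mm high, lying beside the machine; leave alone. Origin: middle of its length, on the bench; x along the blade.

How it is judged:
On the way, in this order (a step that is already met when the one before it is completed fails the run):
1. the knob is turned clockwise to its stop while the cover is shut (value of joint knob above 1 rad and angle between cover's own z axis and vertical below 0.1 rad), for 0.1 s.
2. the knob is let go and has sprung back, the cover still shut (value of joint knob below 0.1 rad and contact force between the fingers and machine below 0.1 N and angle between cover's own z axis and vertical below 0.1 rad), for 0.2 s.
At the end, for the whole second after the job is handed in: The cover is open within 0.08 rad (4.6 degrees) of the pointer's angle and still, carried by the gripper's fingers (more than 0.5 N between them) at the bar (grasp point within 60 mm of its middle) and by no loose thing, and the knob is back at rest (within 0.1 rad) (angle between the x axis of cover and the x axis of pointer_tip, either way round below 0.08 rad and contact force between the fingers and cover above 0.5 N and distance between the grasp point and cover_bar below 0.06 m and angular speed of cover below 0.1 rad/s and contact force between cover and mug below 0.1 N and contact force between cover and glue below 0.1 N and contact force between cover and chisel below 0.1 N and value of joint knob below 0.1 rad); the arm keeps its last pose, push and grip.
It fails at once if the pointer is shifted (its tip by more than 10 mm) (distance of pointer_tip from where it was at the start of the episode above 0.01 m).
It fails at once if mug, glue bottle or chisel is moved by more than 30 mm (distance of any of mug, glue, chisel from where it was at the start of the episode above 0.03 m).
It also fails if it takes over 46 s, if anything falls off the work surface, if the arm or the gripper's body presses on something with over 40 N, if the wrist force passes 120 N, or if a joint passes its speed limit or range.

## Working session

There is one attempt and no reset: what is moved stays moved. The work goes in short steps, each a Python script; the robot and the scene stay as the last script left them, time stands still between calls to the robot, and variables do not carry over. Pictures are saved under pics/ and viewed, at most 10 in all, crops included, and the job is handed in when it is done.

```bash
mkdir -p pics; cat > h.py <<'E'
import numpy as np, cv2
from rig import *
def save(s,n): cv2.imwrite('pics/'+n, cv2.cvtColor(s['color'],cv2.COLOR_RGB2BGR))
def rays(s,uv):
    K=s['camera_matrix']; d=np.array([s['k1'],0,0,0,0],float)
    p=cv2.undistortPoints(np.array(uv,float).reshape(-1,1,2),K,d).reshape(-1,2)
    E=s['extrinsics']; return E[:3,3], np.c_[p,np.ones(len(p))]@E[:3,:3].T, p
def onplane(s,uv,z):
    o,d,_=rays(s,uv); return o+d*((z-o[2])/d[:,2])[:,None]
def cloud(s,mask):
    v,u=np.nonzero(mask&(s['depth']>0)); o,d,_=rays(s,np.c_[u,v]); return o+d*s['depth'][v,u][:,None], np.c_[u,v]
def hsv(s): return cv2.cvtColor(s['color'],cv2.COLOR_RGB2HSV).astype(int)
E
python3 - <<'E'
from h import *
import pickle
o=[]
for n in('scene','top'):
    s=snapshot(n); o.append(s['color']); pickle.dump(s,open(n+'.pkl','wb'))
    print(n,s['extrinsics'].round(3).tolist(),s['k1'])
    H=hsv(s)
    for c,(a,b) in dict(blue=(100,125),yellow=(20,35),red=(-1,6)).items():
        m=(H[...,0]>a)&(H[...,0]<b)&(H[...,1]>130)&(H[...,2]>60)
        k,l,st,ce=cv2.connectedComponentsWithStats(m.astype(np.uint8))
        for i in range(1,k):
            if st[i,4]>25:
                P,_=cloud(s,l==i); print(c,st[i],ce[i].round(1),np.median(P,0).round(3) if len(P) else '')
for n,i in zip('st',o): cv2.imwrite(f'pics/{n}.png',i[...,::-1])
E
```

```text
scene [[-0.758, 0.4, -0.515, 1.163], [0.652, 0.45, -0.61, 0.711], [-0.012, -0.798, -0.603, 0.785], [0.0, 0.0, 0.0, 1.0]] -0.09871691437915137
blue [284 170  16  17 199] [291.3 177.8] [ 0.609 -0.066  0.131]
red [226  98  19  16 198] [235.5 105.7] [ 0.378 -0.721  0.024]
red [179 114  19  18 209] [188.3 122.3] [ 0.579 -0.72   0.027]
red [366 178   9   7  34] [369.8 180.8] [0.618 0.21  0.27 ]
red [376 185  32  32 159] [392.1 200. ] [0.536 0.208 0.18 ]
red [434 243  14  14 159] [440.3 249.3] [0.563 0.359 0.158]
top [[-0.007, -0.99, 0.144, 0.428], [-1.0, 0.009, 0.013, 0.023], [-0.014, -0.144, -0.99, 1.109], [0.0, 0.0, 0.0, 1.0]] 0.02912665580893247
yellow [ 258  157   68   75 2186] [291.5 192. ] [0.625 0.098 0.138]
red [236 177  19  60 272] [245.2 204. ] [0.565 0.206 0.219]
red [564 202  39  11 375] [583.9 207.5] [ 0.57  -0.732  0.028]
red [186 205  11  10  84] [191.2 209.4] [0.556 0.357 0.161]
red [571 273  41  12 428] [591.8 278.2] [ 0.371 -0.731  0.028]
```

View pics/s.png

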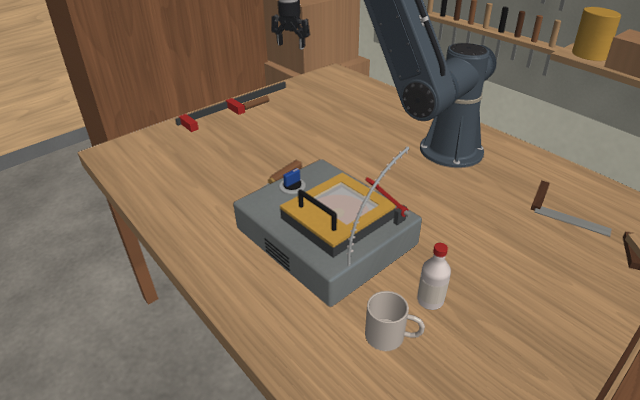

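View pics/t.png

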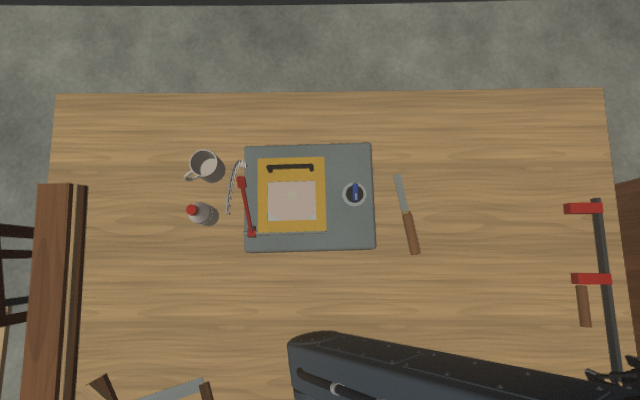

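The scene view shows the machine with the cover shut, the bar and the blue knob at (291,178), and the pointer rising to its flag at (370,181). In the top view the deck spans (245–375, 143–251), with the bar at (290,167), the knob at (354,193) and the pointer from (252,232) to (241,180). Next I compute the machine pose and the pointer angle.

```bash
python3 - <<'E'
from h import *
import pickle
t=pickle.load(open('top.pkl','rb')); s=pickle.load(open('scene.pkl','rb'))
def big(m):
    k,l,st,_=cv2.connectedComponentsWithStats(m.astype(np.uint8)); return l==1+st[1:,4].argmax()
H=hsv(t)
def rect(m,z):
    c=max(cv2.findContours(m.astype(np.uint8),0,1)[0],key=cv2.contourArea)
    P=onplane(t,c.reshape(-1,2),z)[:,:2]
    r=cv2.minAreaRect((P*1000).astype(np.float32)); print(r); return r
P,_=cloud(t,np.ones((400,640),bool)); 
D=np.zeros((400,640)); v,u=np.nonzero(t['depth']>0); D[v,u]=P[:,2]
win=np.zeros((400,640),bool); win[130:260,228:390]=1
print('deck'); deck=rect(big(win&(H[...,1]<70)&(D>.085)&(D<.115)|win&(D>.085)&(D<.3)&(np.arange(640)>250)),.1)
m=(H[...,0]>15)&(H[...,0]<35)&(H[...,1]>130)&win&(D>.12); print('cover'); cov=rect(big(m),.138)
a=deck[2]; a=(a+45)%90-45; ac=(cov[2]+45)%90-45; print('yaws',a,ac)
for y in (np.radians(ac),np.radians(a)):
    R=np.array([[np.cos(y),-np.sin(y)],[np.sin(y),np.cos(y)]])
    c0=np.array(cov[0])/1000-R@[0,.045]; print('machine from cover',c0,'knob',c0+R@[0,-.125],'bar',c0+R@[.065,.045])
    # pointer, rays on plane y_m=.152
    n=R[:,1]; hinge=c0+R@[-.1,.152]
    for nm,im in(('top',t),('scene',s)):
        h=hsv(im); w=np.zeros((400,640),bool)
        if nm=='top': w[170:240,230:260]=1
        else: w[170:222,360:410]=1
        mm=w&((h[...,0]<7)|(h[...,0]>172))&(h[...,1]>110)&(h[...,2]>50)
        uv=np.argwhere(mm)[:,::-1]; o,d,_=rays(im,uv)
        k=((hinge-o[:2])@n)/(d[:,:2]@n); Q=o+d*k[:,None]
        q=np.c_[(Q[:,:2]-hinge)@R[:,0],Q[:,2]-.13]
        r=np.hypot(*q.T); sel=(r>.05)&(r<.16)
        C,_=cloud(im,mm); qc=np.c_[(C[:,:2]-hinge)@R[:,0],C[:,2]-.13]; sc=np.hypot(*qc.T)>.06
        for tag,z in((nm,q[sel]),(nm+' depth',qc[sc])):
            vx,vy,_,_=cv2.fitLine(z.astype(np.float32),cv2.DIST_HUBER,0,.01,.01).ravel()
            print(tag,len(z),'line',np.arctan(vy/vx),'mean dir',np.median(np.arctan2(z[:,1],z[:,0])),'r',np.hypot(*z.T).min(),np.hypot(*z.T).max())
b=(H[...,0]>98)&(H[...,0]<128)&(H[...,1]>80)&win
P,_=cloud(t,b); print('knob px',b.sum(),np.argwhere(b).mean(0),P.mean(0),onplane(t,[np.argwhere(b).mean(0)[::-1]],.14))
k=win&(H[...,2]<70)&(D>.14); uv=np.argwhere(k)[:,::-1]
uv=uv[(uv[:,0]>262)&(uv[:,0]<322)&(uv[:,1]<176)]; print('bar',len(uv),onplane(t,[uv.mean(0)],.18))
E
```

```text
deck
((597.248779296875, 55.21910095214844), (297.5568542480469, 356.0596618652344), 1.2203572988510132)
cover
((598.1102294921875, 99.98906707763672), (198.44630432128906, 177.68954467773438), 1.2385820150375366)
yaws 1.2203572988510132 1.2385820150375366
machine from cover [0.59908293 0.05499958] knob [ 0.60178489 -0.06997121] bar [0.66309504 0.10139408]
top 151 line 0.69829756 mean dir 0.8858271624165585 r 0.050297080190455604 0.15993999106202125
top depth 200 line 0.84631085 mean dir 0.900370898625281 r 0.06000570277089542 0.18618271652682578
scene 96 line 0.84579235 mean dir 0.869640880629126 r 0.05072855687015599 0.15294136428439623
scene depth 127 line 0.84371835 mean dir 0.8614265480877931 r 0.0618035051322761 0.19218581601002308
machine from cover [0.59906862 0.05499927] knob [ 0.60173083 -0.06997237] bar [0.66309549 0.10137341]
top 151 line 0.6994468 mean dir 0.8859267678749541 r 0.0501255465060862 0.1599219449663546
top depth 199 line 0.84005636 mean dir 0.9004869082486101 r 0.06190421369335897 0.1861597461114799
scene 96 line 0.84582627 mean dir 0.8699165762264298 r 0.050743746692877595 0.15292182374164384
scene depth 127 line 0.84372026 mean dir 0.8615616888584974 r 0.06178234961278405 0.19216027812186356
knob px 74 [190.93243243 354.7027027 ] [ 0.60292129 -0.06796574  0.14468329] [[ 0.60375398 -0.06841475  0.14      ]]
bar 190 [[0.66218925 0.10134362 0.18      ]]
```

Measurements agree: deck and cover sizes are within 3 mm, yaw is 1.2°, the knob is near (0.602,-0.069), and the pointer is near 0.85 rad. I'll go above the knob and take one close look.

```bash
cat >> h.py <<'E'
YAW=np.radians(1.23); C0=np.array([.599,.055])
RM=np.array([[np.cos(YAW),-np.sin(YAW)],[np.sin(YAW),np.cos(YAW)]])
def M(x,y,z): return np.r_[C0+RM@[x,y],z]
E
python3 - <<'E'
from h import *
for n,p,y in (('knob',M(0,-.125,.119),0),('knobturn',M(0,-.125,.119),-1.15),('bar',M(.065,.045,.159),np.pi/2),('bar-',M(.065,.045,.159),-np.pi/2)):
    q=inverse_kinematics(p,[np.pi,0,YAW+y]); print(n,None if q is None else np.round(q,3))
movep(M(0,-.125,.25),[np.pi,0,YAW]); 
s=snapshot('wrist'); save(s,'w1.png'); H=hsv(s)
b=(H[...,0]>98)&(H[...,0]<128)&(H[...,1]>100)
P,_=cloud(s,b); top=P[P[:,2]>.141]; print(b.sum(),np.percentile(P[:,2],[5,50,95]),read_time())
r=cv2.minAreaRect((top[:,:2]*1000).astype(np.float32)); print(r, M(0,-.125,0))
E
```

```text
knob [-0.3    0.645  1.578 -0.     0.919  1.249]
knobturn [-0.3    0.645  1.578 -0.     0.919  2.399]
bar [-0.015  0.669  1.374 -0.     1.098 -0.036]
bar- None
2254 [0.11783659 0.28199166 0.33396387] 2.5083
((629.8692626953125, 6.4701690673828125), (298.2647399902344, 57.257362365722656), 74.12921142578125) [ 0.60168324 -0.0699712   0.        ]
```

View pics/w1.png

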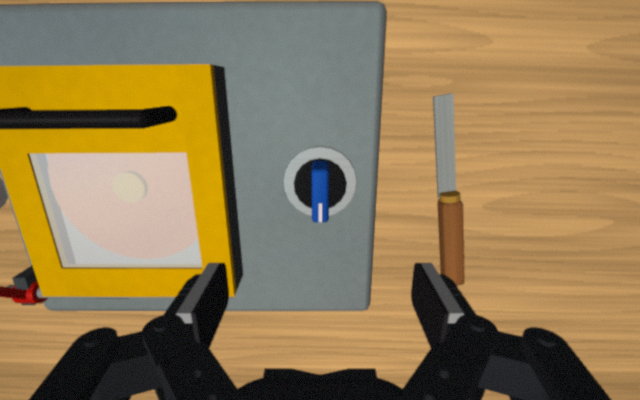

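The wrist view shows the knob bar at (320,190), lying along machine x and centred between the open fingers, with nothing in the way. I'll refine its position from its pixels, then grip and turn.

```bash
python3 - <<'E'
from h import *
s=snapshot('wrist'); H=hsv(s)
b=(H[...,0]>98)&(H[...,0]<128)&(H[...,1]>100); b[:150]=0;b[235:]=0;b[:,:295]=0;b[:,350:]=0
P,_=cloud(s,b); top=P[P[:,2]>.138]; r=cv2.minAreaRect((top[:,:2]*1000).astype(np.float32)); n=M(0,-.125,0)[:2]
print(r,np.median(top[:,2]))
k=n.copy(); c=np.array(r[0])/1000
if np.abs(c-n).max()<.008: k=(n+c)/2
print(n,k)
np.save('k.npy',k)
grip(.05,60)
move_straight(np.r_[k,.119],.12)
print(read_tool_pos(),read_wrist_force())
print('w',grip(0.0,60),read_width(),read_wrist_force(),read_moment(),read_time())
q=np.array(read_joints()); q[5]+=1.13
move_joints(q); wait(.3)
print(read_orientation(),read_width(),read_wrist_force(),read_moment(),read_time())
save(snapshot('wrist'),'w2.png')
E
```

```text
((603.542724609375, -70.96493530273438), (44.260398864746094, 13.772215843200684), 1.5384550094604492) 0.14623677629394988
[ 0.60168324 -0.0699712 ] [ 0.60261298 -0.07046807]
[ 0.60325686 -0.07063919  0.11976945] [ 0.90761916  0.40219026 -0.17664259]
w False 0.01316808272928401 [-0.07163538 -1.61929592  4.62699408] [-0.28317282  0.23160482  0.07784992] 4.6583
[ 3.13956485 -0.00324413 -1.10309666] 0.013237930596455671 [-3.28476192 -5.10025182  3.1846172 ] [-0.79745091  0.37087313  1.05474513] 6.0083
```

View pics/w2.png

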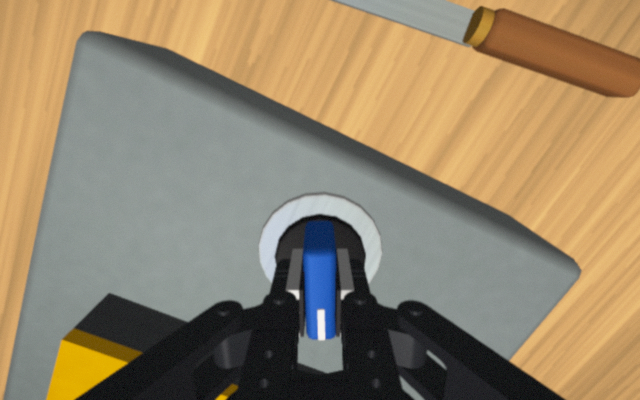

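The wrist view shows the bar held squarely between the pads at (320,280). The tool turned 1.12 rad and the reaction moment of 1.05 N m shows it is on the stop. Now I release, rise, check the knob and go above the bar.

```bash
python3 - <<'E'
from h import *
grip(.085); wait(.4)
p=np.array(read_tool_pos()); move_straight(np.r_[p[:2],.24],.15); wait(.3)
s=snapshot('wrist'); save(s,'w3.png')
movep(M(.065,.045,.26),[np.pi,0,YAW+np.pi/2]); grip(.05)
s=snapshot('wrist'); save(s,'w4.png')
H=hsv(s); P,_=cloud(s,H[...,2]<80); q=(P[:,:2]-C0)@RM
ok=(np.abs(q[:,0]-.065)<.025)&(np.abs(q[:,1]-.045)<.035)&(P[:,2]>.165)&(P[:,2]<.2)
print(ok.sum(),q[ok].mean(0),np.percentile(P[ok,2],[5,50,95]),np.percentile(q[ok,0],[2,98]),read_time())
cv2.imwrite('pics/w34.png',np.hstack([cv2.resize(cv2.imread(f'pics/w{i}.png'),(400,250)) for i in(3,4)]))
E
```

```text
1316 [0.06586968 0.04685234] [0.18159953 0.18383521 0.18521967] [0.06072165 0.07092797] 11.0167
```

View pics/w34.png

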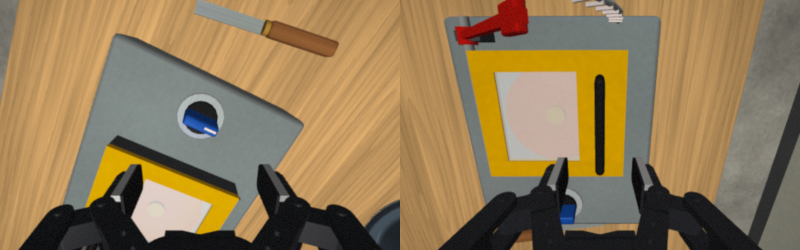

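In the left half the knob, at (200,123), has sprung back parallel to the machine's side. In the right half the bar, at (600,125), lies between the open fingers, within 1 mm of the prediction. I grip it and lift along the arc to 0.85 rad.

```bash
cat >> h.py <<'E'
def barpos(a):
    r=np.hypot(.165,.048); f=np.arctan2(.048,.165)+a
    return M(-.0995+r*np.cos(f),.045,.130+r*np.sin(f)-.019)
E
python3 - <<'E'
from h import *
move_straight(barpos(0),.12); print(read_tool_pos(),read_wrist_force())
grip(0.0,60); print(read_width(),read_wrist_force(),read_time())
for a in np.linspace(0,.85,9)[1:]:
    move_straight(barpos(a),.1)
    print(round(a,2),np.round(read_wrist_force(),1),round(read_width(),4))
wait(.3); t=read_tool_pos(); print(np.subtract(t,barpos(.85)),read_grip_force(),read_time())
import pickle
o=[]
for n in('scene','top','wrist'):
    s=snapshot(n); save(s,n+'2.png'); pickle.dump(s,open(n+'2.pkl','wb'))
    o.append(s['color'])
cv2.imwrite('pics/o.png',np.hstack([cv2.resize(o[0][130:270,220:450],(400,243)),cv2.resize(o[1][120:270,200:400],(400,243))])[...,::-1])
E
```

```text
[0.66426059 0.10136677 0.15986818] [0.45032125 0.21301117 0.09860901]
0.010049162280198207 [-3.89814469 -1.57365614  5.80557671] 12.45
0.11 [ 0.6 -0.7 -1.7] 0.0094
0.21 [ 0.5  0.4 -2.2] 0.0099
0.32 [ 1.   0.6 -2.7] 0.01
0.42 [ 4.2  0.1 -1. ] 0.0101
0.53 [5.7 0.5 0.4] 0.0099
0.64 [ 7.4 -0.2  3.8] 0.0097
0.74 [7.7 0.1 6.7] 0.0097
0.85 [8.3 0.5 7.7] 0.0097
[ 4.79210189e-03 -6.36685750e-06  2.39191740e-03] 58.62066149711609 15.4167
```

View pics/o.png

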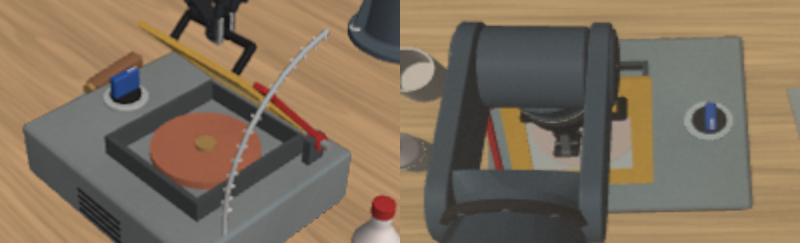

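View pics/wrist2.png

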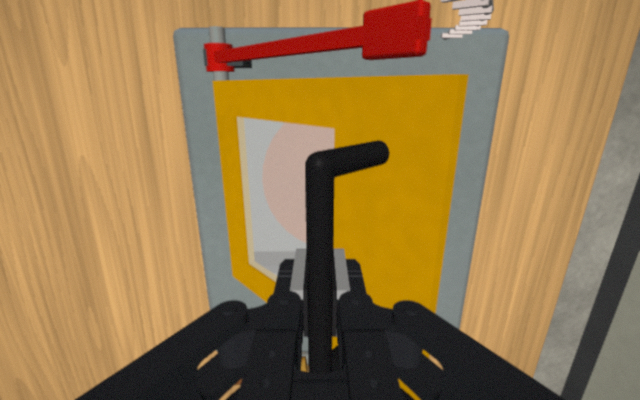

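The cover is up in the grip, almost parallel to the red pointer in the scene view (cover edge (140,25)–(300,140), pointer (255,85)–(325,140)). The knob sits straight at rest at (710,118) in the top half. Next I measure the cover's slope and the pointer's by depth.

```bash
python3 - <<'E'
from h import *
import pickle
w=pickle.load(open('wrist2.pkl','rb')); H=hsv(w)
y=(H[...,0]>15)&(H[...,0]<35)&(H[...,1]>180); y=cv2.erode(y.astype(np.uint8),np.ones((7,7)))>0; y[300:]=0
P,_=cloud(w,y); q=np.c_[(P[:,:2]-C0)@RM,P[:,2]]
for _ in range(3):
    A=np.c_[q,np.ones(len(q))]; c=np.linalg.lstsq(np.c_[q[:,:2],np.ones(len(q))],q[:,2],rcond=None)[0]
    res=q[:,2]-np.c_[q[:,:2],np.ones(len(q))]@c; q=q[np.abs(res)<max(.004,2*res.std())]
print('cover',len(q),np.arctan(c[0]),c,res.std())
s2=pickle.load(open('scene2.pkl','rb'))
for nm,im in(('wrist',w),('scene',s2)):
    h=hsv(im); m=((h[...,0]<7)|(h[...,0]>172))&(h[...,1]>150)&(h[...,2]>60)
    C,_=cloud(im,m); z=np.c_[(C[:,:2]-C0)@RM,C[:,2]]; r=np.hypot(z[:,0]+.1,z[:,2]-.13)
    z=z[(np.abs(z[:,1]-.152)<.02)&(r>.04)&(r<.2)]
    vx,vy,_,_=cv2.fitLine(z[:,[0,2]].astype(np.float32),cv2.DIST_HUBER,0,.01,.01).ravel(); print(nm,'pointer',len(z),np.arctan(vy/vx))
E
```

```text
cover 27581 0.813208543970578 [1.05722702 0.00176381 0.24726472] 0.0007985825432369096
wrist pointer 5582 0.83976525
scene pointer 131 0.84149426
```

The cover is at 0.813 and the pointer at 0.842. I'll nudge along the arc from the actual pose, re-measure, and hand in.

```bash
python3 - <<'E'
from h import *
p=np.array(read_tool_pos()); f=np.arctan2(.048,.165)+.825; d=.028*.172
move_straight(p+np.r_[RM@[-np.sin(f)*d,0],np.cos(f)*d],.03); wait(.8)
w=snapshot('wrist'); H=hsv(w)
y=(H[...,0]>15)&(H[...,0]<35)&(H[...,1]>180); y=cv2.erode(y.astype(np.uint8),np.ones((7,7)))>0; y[300:]=0
P,_=cloud(w,y); q=np.c_[(P[:,:2]-C0)@RM,P[:,2]]
for _ in range(3):
    A=np.c_[q[:,:2],np.ones(len(q))]; c=np.linalg.lstsq(A,q[:,2],rcond=None)[0]; r=q[:,2]-A@c; q=q[np.abs(r)<max(.004,2*r.std())]
a=np.arctan(c[0]); print(a,r.std(),read_wrist_force(),read_grip_force(),read_time())
if abs(a-.842)<.03: print(job_done())
E
```

```text
0.8375871329303707 0.0008157210165713087 [4.9749144  0.73662013 4.91552114] 59.17990744113922 16.7167
the job is handed in; nothing more can be done
None
```

The job is handed in: the knob was turned to its stop and sprang back, and the gripper is holding the cover at about 0.838 rad against the pointer's measured 0.842 rad; the run took about 17 s.

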